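# Set the coffee grinder by its clicks, dose and tamp

## Task

Get the coffee corner going: turn the grinder's dial clockwise to the seventh click counted from its stop (the stop, at the first long tick, is nought), then press the dose button fully down and let it go. Next take the tamper, press it squarely down into the tamping base until the sprung plate bottoms out, hold it there for a moment, and finally stand the tamper upright in the middle of the cork rest; leave everything else where it stands.

Things in the scene. Friction and masses are not known exactly. Their poses are not given: they have to be found in the camera images.
- dial (a joint): turn of the grinder's dial, rad: 0 at its stop, growing clockwise seen from above, 0.349 (20 degrees) per click, up to the other stop at 3.491 (click 10); starts within the first four clicks. A sprung ball holds it in each click (about 0.1 N m to turn past) and draws it to the nearest click when let go.
- dial_grip (a point): on the dial's upright axis at the height to grip, 34 above the deck. The dial: metal grip bar 46 long, 14 wide, top 16 above this point, on a black skirt disc 54 across, 8 high. The point turns with the dial; its level x axis runs along the bar towards the pointer (a line on the bar's top and a small nose on the skirt), z up.
- grinder: fixed grey box 200 deep (x), 260 wide (y), 100 high with a black deck; origin under its centre. Dial at its right front, dose button left front, hopper with lid (96 across, 57 above the deck) left rear, 143 from the dial's axis. Eleven raised metal ticks round the dial's far side mark clicks 0 (left) to 10, clockwise; ticks 0, 5, 10 are twice as long.
- dose_button (a joint): travel of the dose button, m: 0 up, 0.006 fully down; sprung, 5 N at the bottom
- dose_button_top (a point): centre of the top of the dose button, a round metal push button 28 across on the deck at the grinder's left front, 127 from the dial's axis; pressed straight down
- tamper_mid (a point): centre of the tamper, half-way up (45 above its underside), z along its axis. Steel disc 56 across and 14 thick below, neck 20 across, dark wooden round handle 30 across from 24 to 90 above the underside; 0.2 to 0.4 kg. Starts standing upright on the worktop.
- cup_mouth (a point): centre of the rim of the fixed tamping base, a dark steel cup standing on the worktop: rim 60 above the worktop and 80 across outside, opening 66 across, foot 100 across; z up
- plate_top (a point): centre of the top of the round sprung plate inside the tamping base, 61 across, 14 below the rim when up, 24 below it when bottomed out; moves straight down and stays level
- plate (a joint): travel of the sprung plate, m: 0 up, 0.010 bottomed out; spring 3 N at first, 11 N at the bottom
- rest_top (a point): centre of the top of the cork rest, a flat fixed disc 90 across, 6 high, lying on the worktop; the tamper's place
- mug: spotted china mug with a handle, 82x117x91, bystander; origin under its centre
- egg_timer: round kitchen timer, 62 across, 62 high, bystander; origin under its centre
- teaspoon: steel teaspoon, 130 long, lying flat, bystander
- tin: low food tin, 75 across, 58 high, bystander; origin under its centre
- sardine_tin: flat tin, 63x105x25, bystander; origin under its centre
Not all that is in view belongs to the job. Leave any blue, red or yellow look-alike of the part that bears tamper_mid alone.

How it is judged (in metres and radians):
On the way, in this order (a step that is already met when the one before it is completed fails the run):
1. the dial rests in its seventh click (value of joint dial between 2.343 and 2.543 rad and contact force between the fingers and grinder below 0.1 N), for 0.2 s.
2. the dose button is pressed down (value of joint dial between 2.343 and 2.543 rad and value of joint dose_button above 0.0045 m), for 0.05 s.
3. the dose button is let go (value of joint dose_button below 0.002 m), for 0.05 s.
4. the tamper, upright and in the cup, holds the plate bottomed out (value of joint plate above 0.0085 m and angle between tamper_mid's own z axis and vertical below 0.09 rad and horizontal distance between tamper_mid and plate_top below 0.007 m and z of tamper_mid in the frame of plate_top below 0.049 m), for 0.3 s.
5. the tamper stands on the cork rest (horizontal distance between tamper_mid and rest_top below 0.02 m and z of tamper_mid in the frame of rest_top between 0.041 and 0.049 m and angle between tamper_mid's own z axis and vertical below 0.06 rad), for 0.2 s.
At the end, for the whole second after the job is handed in: The dial rests in its seventh click (within 0.1 rad), the button and the sprung plate are up again, and the tamper stands upright (within 0.06 rad) on the cork rest, its axis within 20 mm of the rest's centre, at rest and released (all of step 5 and value of joint dial between 2.343 and 2.543 rad and value of joint plate below 0.0015 m and value of joint dose_button below 0.002 m and velocity of joint dial below 0.05 rad/s); the robot touches nothing.
It fails at once if a bystander is moved by more than 30 mm (distance of any of mug, egg_timer, teaspoon, tin, sardine_tin from where it was at the start of the episode above 0.03 m).
It fails at once if the tamper is tipped over (angle between tamper_mid's own z axis and vertical above 0.6 rad).
It also fails if it takes over 72 s, if anything falls off the work surface, if the arm or the gripper's body presses on something with over 40 N, if the wrist force passes 120 N, or if a joint passes its speed limit or range.

## Robot

A 6-joint arm with a two-finger parallel gripper is mounted at the origin on a cart in front of the work surface, level with it; the furniture and walls round the work are solid. World frame = base frame: x ahead of the robot, y to its left, z up, the work surface at z = 0. Lengths are in mm, angles in degrees, forces in N, time in s.
With the tool pointing down it reaches from about 300 to 850 mm from the base axis. Payload 4.2 kg.
Tool frame: the origin (TCP) lies between the finger pads; the fingertips stand 22 mm ahead of it and the grasp point (between the pads) lies 3 mm ahead of it; z points along the fingers, y is the direction in which the jaws open and shut (so a half turn about z gives the same grasp; the last joint's range is limited). The gripper opens to 91 mm and grips with 3 to 60 N. Pads are 32 mm wide; open, the fingers measure 118 mm over their backs; the gripper's body (76 mm by 178 mm) begins 60 mm behind the grasp point.
Start: joints at [68.698, 18.312, 89.639, -0, 72.044, -1.146], TCP at [198.14, 539.797, 235.976] pointing down, gripper open.
Joint ranges: [-177.97, 177.97], [-48.28, 115.42], [12.27, 149.76], [-77.06, 257.06], [2.81, 150.46], [-146.56, 146.56]. Speed limits (degrees/s): [147.25, 147.25, 180, 180, 180, 180].

## Interface

Orientations are given as [roll, pitch, yaw] about the fixed x, y, z axes, in that order (R = Rz(yaw) Ry(pitch) Rx(roll)).
In Python, from workcell import * gives the robot as it stands.
- The arm moves only by the shell command python3 -m jog 'ROWS' [OPENING] [FORCE]. ROWS is text: rows parted by semicolons, each of 6 numbers parted by spaces: the shift along the tool's x, y, z in units of 0.5 m (1.0 is 0.5 m), then the turn, a rotation vector about the tool's x, y, z in units of pi/2 rad (1.0 is pi/2 rad). A call has 1 to 20 rows; each row is the pose to reach, as a shift and turn from the pose measured when the call began, along the tool's axes at that moment; what a row does not reach only later rows make up. A row lasts 1/12 s, in which the tool goes at most 41.7 mm and 7.16 degrees, less where a joint would pass 70% of its speed; a pose out of reach is approached as far as the arm can. A call with a number of a shift or a turn outside -1 to 1 is refused whole. A call with a gripper value outside its range is refused whole. OPENING is the opening, from -1 (shut) to 1 (fully open), set as the call begins (- or left out, the last holds). The fingers move at their own pace and stop on an object; FORCE is the grip in N (left out, the last holds). Time passes only in rows, so rows that repeat a pose let the fingers close. It gives the time, the measured TCP pose, the force and the opening at its end, in the units of the state.
- state(): the state, without advancing time (a new reading comes with each control period).
- grab_frame(name): name is "scene" or "top" or "wrist"; returns the picture (420x560x3 uint8, red, green, blue); there is no depth.
- calibration(name): a dict with "mtx" (3x3 intrinsics, pixels), "rvec" (rotation vector, rad) and "tvec" (3), from world to camera coordinates, as OpenCV has them. Camera axes: x right, y down, z forward; pixel columns grow to the right and rows downward; lengths in mm; the calibration is good to about 2 mm. A picture is of the moment at which its call begins: read the wrist's pose just before it. calibration takes no time and is no camera call; for the wrist camera it gives the pose at the moment of the call.
- job_done(): hands the job in, once; it reports no verdict.
Trained networks look in the newest picture that a camera, given by its name, has taken for a name from the list of things; names that differ only in an ending like _2 or _b are one class to them, and where a whole thing is asked for, a point or a joint stands for the part that bears it (a point fixed in the world has none). Each returns a list of dicts, best first, with "confidence" (0 to 1); they miss things now and then, are a little off and sometimes report something else, mostly with a low value. They report only what shows in the picture. A call takes as long as a camera call. They do not tell look-alikes from the thing itself.
- spot_in(query, camera): "rect" ([left, top, right, bottom] in pixels, round what is visible of it).
- tip_of(query, camera): "location" ([column, row] in pixels: a listed point, or the origin of a listed thing).
The state is a dict: "time_s": time; "qpos": joint angles; "qvel": joint speeds; "effort": joint torques, N m; "ee_pos": TCP position; "ee_rot": TCP orientation; "force": force on the tool from outside, world axes, zero at the start; "torque": the same for the moment, N m; "gripper_width": finger opening in mm.
Only numpy, scipy, OpenCV 4.12 (cv2) and the standard library are available. Lean on these libraries where they do the work, as an engineer would, in place of code of your own. Each camera call takes 0.05 s, during which the arm holds its last target. There are 200 camera calls.

## Working session

There is one attempt and no reset: what is moved stays moved. The work goes in short steps, Python scripts to look and compute and a shell command to move; the robot and the scene stay as the last step left them, time stands still between calls to the robot, and variables do not carry over. Pictures are saved under pics/ and viewed, about 8 in all and at most 12, crops included, and the job is handed in when it is done.

```bash
mkdir -p pics; cat > h.py <<'E'
from workcell import *
import numpy as np, cv2
from scipy.spatial.transform import Rotation as R
def cal(n):
    c=calibration(n); return np.array(c["mtx"],float),np.array(c["rvec"],float),np.array(c["tvec"],float)
def ray(c,px,z):
    K,r,t=c; Rm=cv2.Rodrigues(r)[0]; o=-Rm.T@t.ravel(); d=Rm.T@np.linalg.inv(K)@np.array([px[0],px[1],1.])
    return o+d*(z-o[2])/d[2]
def proj(c,p):
    return cv2.projectPoints(np.array(p,float).reshape(-1,1,3),c[1],c[2],c[0],None)[0].reshape(-1,2)
def rel(target,rotv=None):
    s=state(); Rm=R.from_euler('xyz',s["ee_rot"],degrees=True); return Rm.inv().apply(np.array(target)-s["ee_pos"])/500
def snap(n,f):
    im=grab_frame(n); cv2.imwrite(f,im[:,:,::-1]); return im
E
python3 - <<'E'
from h import *
s=state(); print({k:np.round(v,2).tolist() for k,v in s.items()})
a=snap("scene","pics/a.png"); b=snap("top","pics/b.png")
Z=dict(dial_grip=134,dose_button_top=115,tamper_mid=45,cup_mouth=60,plate_top=46,rest_top=6,grinder=0,mug=0,egg_timer=0,tin=0,sardine_tin=0,teaspoon=3)
for n in ("scene","top"):
    c=cal(n); Rm=cv2.Rodrigues(c[1])[0]; print(n,"campos",np.round(-Rm.T@c[2].ravel()))
    for q,z in Z.items():
        for d in tip_of(q,n)[:4]:
            if d["confidence"]>.15: print(n,q,round(d["confidence"],2),np.round(d["location"],1),np.round(ray(c,d["location"],z),0)[:2])
E
```

```text
{'time_s': 0.0, 'qpos': [68.7, 18.35, 89.71, 0.0, 72.04, -1.15], 'qvel': [-0.01, 0.04, 0.1, -0.11, 0.01, -0.06], 'effort': [0.0, -41.25, -23.2, 0.07, 0.05, -0.0], 'ee_pos': [197.98, 539.33, 235.1], 'ee_rot': [-179.9, -0.0, 159.84], 'force': [0.19, -0.59, 0.32], 'torque': [0.01, -0.0, -0.01], 'gripper_width': 91.21}
scene campos [ -375. -1209.   861.]
scene dial_grip 0.5 [234.6 158.1] [546. 180.]
scene dose_button_top 0.43 [206.3 150. ] [531. 340.]
scene tamper_mid 0.92 [329.4 230.4] [ 578. -262.]
scene tamper_mid 0.71 [313.8 215.2] [ 603. -166.]
scene tamper_mid 0.66 [249.4 228.3] [ 400. -105.]
scene tamper_mid 0.63 [356.7 245.3] [ 584. -369.]
scene cup_mouth 0.79 [318.8 250.5] [ 466. -338.]
scene plate_top 0.56 [323.7 255.1] [ 475. -348.]
scene rest_top 0.71 [262.3 223.3] [487. -53.]
scene rest_top 0.62 [364.2 298.5] [ 464. -515.]
scene grinder 0.57 [236.1 186.8] [574. 220.]
scene mug 0.78 [394.  251.6] [ 698. -414.]
scene egg_timer 0.73 [364.1 298.3] [ 470. -509.]
scene tin 0.67 [292.1 208.6] [629. -30.]
scene sardine_tin 0.83 [407.2 289.3] [ 587. -554.]
top campos [  91.   19. 141
[... 209 characters left out ...]
 0.86 [292.4 187.3] [ 613. -136.]
top tamper_mid 0.85 [304.9 259.4] [ 397. -119.]
top tamper_mid 0.52 [327.8 188. ] [ 588. -235.]
top cup_mouth 0.58 [374.2 219.2] [ 462. -335.]
top plate_top 0.75 [374.6 219.3] [ 465. -340.]
top rest_top 0.62 [268.7 235.8] [497. -38.]
top grinder 0.95 [177.6 224.8] [592. 213.]
top grinder 0.38 [428.1 213.9] [ 458. -510.]
top mug 0.86 [366.4 149.9] [ 699. -392.]
top mug 0.6 [142.3 243.2] [560. 321.]
top egg_timer 0.63 [427.7 212.6] [ 462. -510.]
top tin 0.95 [255.6 191.3] [643. -31.]
top tin 0.55 [375.2 220.7] [ 473. -352.]
top sardine_tin 0.9 [426.3 170.9] [ 590. -549.]
top teaspoon 0.5 [329.8 248. ] [ 423. -201.]
top teaspoon 0.36 [426.  213.2] [ 461. -503.]
```

```bash
python3 - <<'E'
import cv2,numpy as np
a=cv2.imread("pics/a.png")[110:330,170:450]; b=cv2.imread("pics/b.png")[110:310,90:470]
a=cv2.resize(a,None,fx=2.6,fy=2.6,interpolation=cv2.INTER_CUBIC); b=cv2.resize(b,None,fx=2.1,fy=2.1,interpolation=cv2.INTER_CUBIC)
cv2.imwrite("pics/a2.png",a);cv2.imwrite("pics/b2.png",b); print(a.shape,b.shape)
E
```

```text
(572, 728, 3) (420, 798, 3)
```

View pics/a2.png

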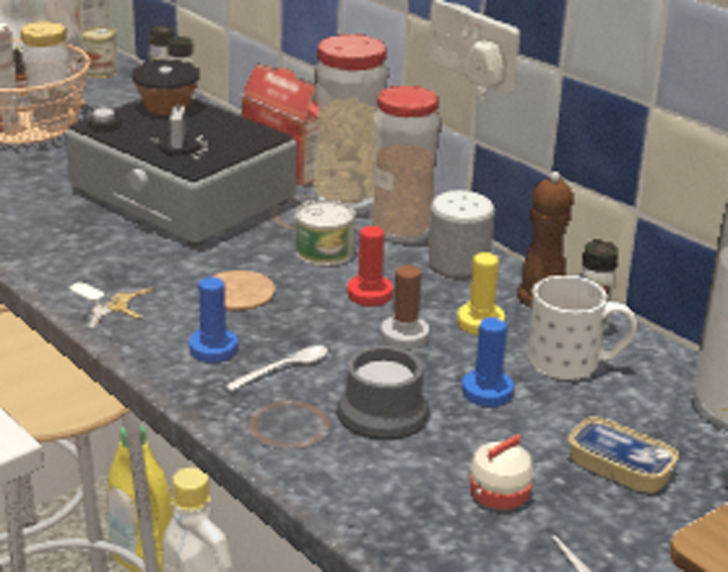

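View pics/b2.png

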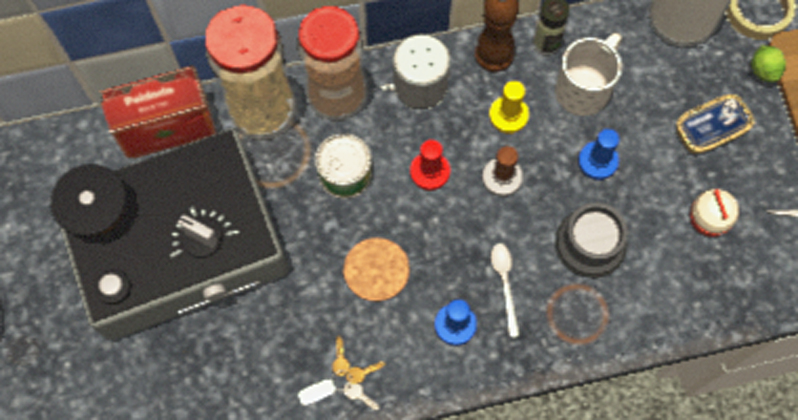

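The pictures show the grinder at top-left with its dial pointer up-left. The genuine tamper has a brown handle and stands at top ≈(329,189) and scene ≈(326,225). The cup is at (374,220) and the cork at (269,237). The blue, red and yellow ones are look-alikes.

```bash
python3 - <<'E'
from h import *
s=state(); Rt=R.from_euler('xyz',s["ee_rot"],degrees=True); K,r,t=cal("wrist"); Rm=cv2.Rodrigues(r)[0]
o=-Rm.T@t.ravel(); print("cam in tool",Rt.inv().apply(o-s["ee_pos"]), "view dir tool",Rt.inv().apply(Rm.T[:,2]),"right",Rt.inv().apply(Rm.T[:,0]),K)
# look pose
print(rel([500,215,330]))
E
```

```text
cam in tool [  80.50817892   -0.62510091 -149.53605141] view dir tool [-0.28491159 -0.00148547  0.95855265] right [-1.74394814e-04  9.99998863e-01  1.49786212e-03] [[296.680971     0.         280.77405587]
 [  0.         296.680971   210.69694698]
 [  0.           0.           1.        ]]
[-0.79057284 -0.4017805  -0.18808729]
```

```bash
r="-0.79 -0.40 -0.19 0 0 0"; python3 -m jog '-0.79 -0.40 -0.19 0 0 0;-0.79 -0.40 -0.19 0 0 0;-0.79 -0.40 -0.19 0 0 0;-0.79 -0.40 -0.19 0 0 0;-0.79 -0.40 -0.19 0 0 0;-0.79 -0.40 -0.19 0 0 0;-0.79 -0.40 -0.19 0 0 0;-0.79 -0.40 -0.19 0 0 0;-0.79 -0.40 -0.19 0 0 0;-0.79 -0.40 -0.19 0 0 0;-0.79 -0.40 -0.19 0 0 0;-0.79 -0.40 -0.19 0 0 0;-0.79 -0.40 -0.19 0 0 0;-0.79 -0.40 -0.19 0 0 0;-0.79 -0.40 -0.19 0 0 0' 1
python3 - <<'E'
from h import *
c=cal("wrist"); im=snap("wrist","pics/c.png")
for q,z in dict(dial_grip=134,dose_button_top=115,grinder=0).items():
    for d in tip_of(q,"wrist")[:3]: print(q,round(d["confidence"],2),np.round(d["location"],1),np.round(ray(c,d["location"],z),1)[:2])
for q in ("dial","dose_button"): print(q,[(round(d["confidence"],2),np.round(d["rect"])) for d in spot_in(q,"wrist")[:2]])
np.savez("c.npz",K=c[0],r=c[1],t=c[2])
E
```

```text
time_s: 2.55
ee_pos: [499.1, 216.7, 330.6]
ee_rot: [-180.0, -0.1, 159.9]
force: [-0.0, 0.3, 0.5]
gripper_width: 90.9
dial_grip 0.79 [265.3 244.5] [554.6 174.4]
dose_button_top 0.67 [345.6 185.8] [522.1 293.4]
grinder 0.6 [303.  225.5] [594.6 220.8]
dial [(0.72, array([246., 216., 288., 261.]))]
dose_button [(0.74, array([331., 171., 360., 191.]))]
```

View pics/c.png

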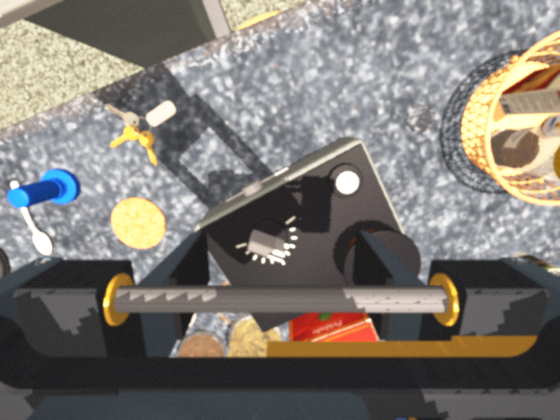

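```bash
cat > rect.py <<'E'
from h import *
import sys
def warp(im,c,cx,cy,z,half=60,n=390):
    w=np.array([[cx-half,cy-half],[cx+half,cy-half],[cx+half,cy+half],[cx-half,cy+half]])
    src=proj(c,[[*p,z] for p in w]).astype(np.float32)
    # out: x(world) up, y(world) left
    dst=np.float32([[n,n],[n,0],[0,0],[0,n]]) # placeholder
    dst=np.float32([[ (cy+half-p[1])/(2*half)*n, (cx+half-p[0])/(2*half)*n] for p in w])
    return cv2.warpPerspective(im,cv2.getPerspectiveTransform(src,dst),(n,n),flags=cv2.INTER_CUBIC)
E
python3 - <<'E'
from rect import *
d=np.load("c.npz"); c=(d["K"],d["r"],d["t"]); im=cv2.imread("pics/c.png")
o=[]
for z in (102,150):
    w=warp(im,c,555,175,z)
    for k in range(0,390,65): cv2.putText(w,str(int(555+60-k/3.25)),(0,k+8),0,.35,(0,255,255),1); cv2.putText(w,str(int(175+60-k/3.25)),(k,388),0,.35,(0,255,255),1)
    o.append(w)
cv2.imwrite("pics/d.png",np.hstack(o))
E
```

```text
(no output)
```

View pics/d.png

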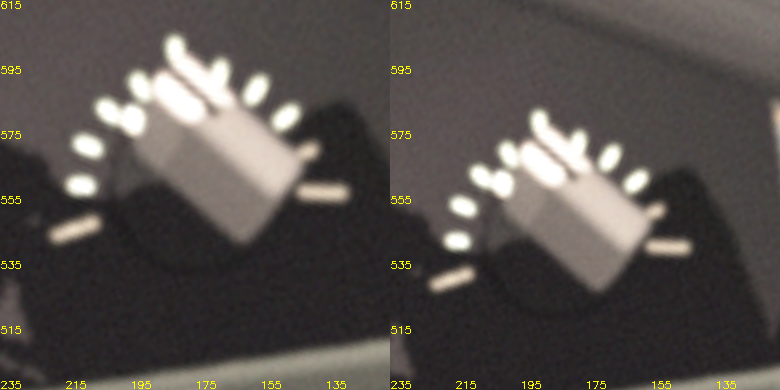

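```bash
python3 - <<'E'
from h import *
from scipy.optimize import least_squares
T={0:(75,229),1:(81,186),2:(88,146),3:(107,110),4:(140,85),6:(220,72),7:(256,88),8:(286,116),9:(308,150),10:(323,192)}
P={k:np.array([615-r/3.25,235-c/3.25]) for k,(c,r) in T.items()}
def f(p):
    o=[]
    for k,v in P.items():
        a=p[2]-np.radians(20)*k; rr=p[4] if k%5==0 else p[3]
        o.extend(p[:2]+rr*np.array([np.cos(a),np.sin(a)])-v)
    return o
s=least_squares(f,[555,175,2,35,40],loss='soft_l1'); print(s.x,np.degrees(s.x[2]),np.round(np.reshape(s.fun,(-1,2)),1).tolist())
d=np.load("c.npz"); c=(d["K"],d["r"],d["t"])
n0=np.array([615-120/3.25,235-132/3.25,102]); n=ray(c,proj(c,n0)[0],107); v=n[:2]-s.x[:2]; a=np.degrees(np.arctan2(v[1],v[0])); print("nose",n,np.hypot(*v),a,"click",(np.degrees(s.x[2])-a)/20)
E
```

```text
[557.1428507  174.65301868   1.89694951  35.97880083  39.19959651] 108.68720064487002 [[0.0, -0.1], [0.2, 0.5], [0.1, 0.2], [-0.3, -0.4], [-0.1, 0.0], [-0.4, 0.3], [-0.0, -0.3], [0.3, -0.4], [-0.2, 0.3], [0.3, -0.2]]
nose [576.03280482 195.03675552 107.        ] 27.790773546836103 47.17820648900322 click 3.07544970779334
```

Residuals are under 0.5 mm: dial axis (557.1,174.7), tick 0 at 108.7°, pointer at click 3. I grip at yaw 228.7 and turn 80° clockwise.

```bash
python3 - <<'E'
from h import *
print(rel([557.1,174.7,210]), (228.7-159.9)/90)
E
```

```text
[-0.13682059 -0.03906463  0.24192286] 0.7644444444444443
```

```bash
python3 -m jog '-0.137 -0.039 0.242 0 0 -0.764;-0.137 -0.039 0.242 0 0 -0.764;-0.137 -0.039 0.242 0 0 -0.764;-0.137 -0.039 0.242 0 0 -0.764;-0.137 -0.039 0.242 0 0 -0.764;-0.137 -0.039 0.242 0 0 -0.764;-0.137 -0.039 0.242 0 0 -0.764;-0.137 -0.039 0.242 0 0 -0.764;-0.137 -0.039 0.242 0 0 -0.764;-0.137 -0.039 0.242 0 0 -0.764;-0.137 -0.039 0.242 0 0 -0.764;-0.137 -0.039 0.242 0 0 -0.764;-0.137 -0.039 0.242 0 0 -0.764' - 15
python3 - <<'E'
from h import *
c=cal("wrist"); im=snap("wrist","pics/e.png")
print([(round(d["confidence"],2),np.round(d["location"]),ray(c,d["location"],134)) for d in tip_of("dial_grip","wrist")[:2]])
for p in ([557.1,174.7,150],[557.1+23*np.cos(np.radians(48.7)),174.7+23*np.sin(np.radians(48.7)),150],[557.1-23*np.cos(np.radians(48.7)),174.7-23*np.sin(np.radians(48.7)),150]):
    q=proj(c,p)[0]; im=im.copy(); cv2.drawMarker(im,(int(q[0]),int(q[1])),(0,255,0),0,8,1)
cv2.imwrite("pics/e2.png",cv2.resize(im[100:320,120:440,::-1],None,fx=2,fy=2)); print(rel([557.1,174.7,137]))
E
```

```text
time_s: 3.93
ee_pos: [557.1, 174.9, 209.9]
ee_rot: [180.0, -0.0, -131.4]
force: [0.3, 0.5, -0.1]
gripper_width: 91.2
[(0.73, array([283., 225.]), array([554.93382928, 173.80740659, 134.        ]))]
[ 2.41947297e-04 -8.49075620e-05  1.45906523e-01]
```

View pics/e2.png

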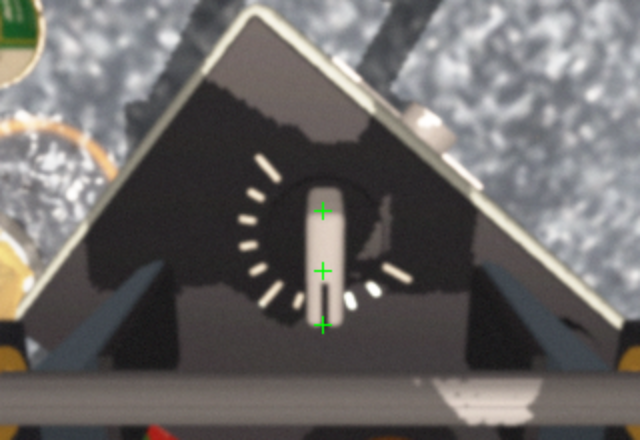

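```bash
python3 -m jog '0 0 0.07 0 0 0;0 0 0.13 0 0 0;0 0 0.146 0 0 0;0 0 0.146 0 0 0;0 0 0.146 0 0 0' && python3 -m jog '0 0 0 0 0 0;0 0 0 0 0 0;0 0 0 0 0 0;0 0 0 0 0 0;0 0 0 0 0 0;0 0 0 0 0 0;0 0 0 0 0 0;0 0 0 0 0 0;0 0 0 0 0 0;0 0 0 0 0 0' -1 15
```

```text
time_s: 4.45
ee_pos: [557.7, 175.0, 137.6]
ee_rot: [-180.0, 0.0, -131.4]
force: [0.6, 0.4, 0.7]
gripper_width: 91.1
time_s: 5.28
ee_pos: [557.6, 175.0, 137.5]
ee_rot: [-180.0, 0.0, -131.4]
force: [0.0, -0.3, -0.0]
gripper_width: 27.4
```

```bash
python3 -m jog '0 0 0 0 0 0;0 0 0 0 0 0;0 0 0 0 0 0;0 0 0 0 0 0' && python3 -m jog '0 0 0 0 0 0.1;0 0 0 0 0 0.17;0 0 0 0 0 0.24;0 0 0 0 0 0.31;0 0 0 0 0 0.38;0 0 0 0 0 0.45;0 0 0 0 0 0.52;0 0 0 0 0 0.59;0 0 0 0 0 0.66;0 0 0 0 0 0.73;0 0 0 0 0 0.80;0 0 0 0 0 0.86;0 0 0 0 0 0.888;0 0 0 0 0 0.888;0 0 0 0 0 0.888;0 0 0 0 0 0.888'
```

```text
time_s: 5.62
ee_pos: [556.7, 175.7, 137.5]
ee_rot: [179.9, 0.0, -131.4]
force: [-3.9, 4.8, 2.0]
gripper_width: 14.1
time_s: 6.95
ee_pos: [556.5, 176.4, 137.5]
ee_rot: [179.9, -0.2, 148.7]
force: [-2.0, 5.0, 0.9]
gripper_width: 14.0
```

```bash
python3 -m jog '0 0 0 0 0 0;0 0 0 0 0 0;0 0 0 0 0 0;0 0 0 0 0 0;0 0 0 0 0 0' 0 && python3 -m jog '0 0 -0.07 0 0 0;0 0 -0.14 0 0 0;0 0 -0.20 0 0 0;0 0 -0.20 0 0 0;0 0 -0.20 0 0 0'
python3 - <<'E'
from h import *
c=cal("wrist"); im=snap("wrist","pics/f.png").copy()
for q,z in dict(dose_button_top=114).items():
    print(q,[(round(d["confidence"],2),np.round(d["location"]),ray(c,d["location"],z)) for d in tip_of(q,"wrist")[:2]], spot_in("dose_button","wrist")[:1])
for r in (0,23,-23):
    a=np.radians(108.7-140); q=proj(c,[557.1+r*np.cos(a),174.7+r*np.sin(a),150])[0]; cv2.drawMarker(im,(int(q[0]),int(q[1])),(0,255,0),0,8,1)
cv2.imwrite("pics/f2.png",cv2.resize(im[60:330,120:480,::-1],None,fx=2,fy=2))
E
```

```text
time_s: 7.37
ee_pos: [556.8, 176.1, 137.5]
ee_rot: [179.9, -0.1, 148.7]
force: [-0.2, 0.0, 0.3]
gripper_width: 43.9
time_s: 7.78
ee_pos: [557.9, 175.9, 239.5]
ee_rot: [179.7, 0.0, 148.7]
force: [-1.2, -0.7, 0.1]
gripper_width: 45.6
dose_button_top [(0.72, array([376., 106.]), array([520.18360382, 295.45222864, 114.        ]))] [{'rect': [355.5, 83.4, 391.7, 117.8], 'confidence': 0.64}]
```

View pics/f2.png

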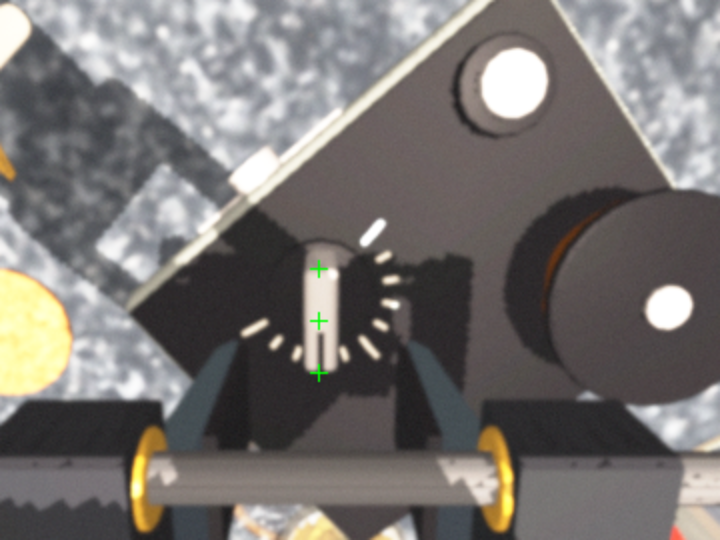

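The dial bar lies on the click-7 line: 3 ticks to its left, 7 to its right. Button centre is at pixel ≈(377,101), giving about (519,296), 127 from the axis as specified.

```bash
python3 - <<'E'
from h import *
c=cal("wrist")
for z in (110,114,118):
    p=ray(c,(377.3,101.2),z); print(z,p,np.hypot(*(p[:2]-[557.1,174.7])))
print(rel([519.5,296,200]),rel([519.5,296,148]))
E
```

```text
110 [514.93982673 297.83176485 110.        ] 130.14957443518458
114 [514.54464186 296.65115827 114.        ] 129.1628565397209
118 [514.14945698 295.47055168 118.        ] 128.18063543034393
[0.18741451 0.16814883 0.0725185 ] [0.18695863 0.16825676 0.17651745]
```

```bash
python3 - <<'E'
from h import *
print(rel([517,295,180]),rel([517,295,145]))
E
python3 -m jog '0.191 0.168 0.113 0 0 0;0.191 0.168 0.113 0 0 0;0.191 0.168 0.113 0 0 0;0.191 0.168 0.113 0 0 0;0.191 0.168 0.113 0 0 0;0.191 0.168 0.113 0 0 0;0.191 0.168 0.113 0 0 0;0.191 0.168 0.113 0 0 0' -1 20
python3 - <<'E'
from h import *
print(rel([517,295,145]))
E
```

```text
[0.19047411 0.16388513 0.11253674] [0.19016726 0.16395777 0.18253603]
time_s: 8.6
ee_pos: [518.7, 295.8, 180.3]
ee_rot: [-180.0, -0.2, 148.6]
force: [0.8, 0.1, 0.0]
gripper_width: 0.4
[ 0.00175907 -0.00300637  0.0705726 ]
```

```bash
python3 -m jog '0.002 -0.003 0.05 0 0 0;0.002 -0.003 0.076 0 0 0;0.002 -0.003 0.076 0 0 0'; for i in 1; do python3 -m jog '0 0 0.008 0 0 0;0 0 0.008 0 0 0'; done
```

```text
time_s: 8.85
ee_pos: [516.9, 293.3, 140.9]
ee_rot: [-179.8, -0.2, 148.5]
force: [-0.7, -2.1, 2.7]
gripper_width: 0.9
time_s: 9.02
ee_pos: [517.6, 293.1, 138.6]
ee_rot: [-180.0, -0.2, 148.5]
force: [-1.1, -0.3, 5.0]
gripper_width: 0.4
```

```bash
python3 -m jog '0 0 0.006 0 0 0;0 0 0.006 0 0 0'; python3 -m jog '0 0 0.006 0 0 0;0 0 0.006 0 0 0'
```

```text
time_s: 9.18
ee_pos: [517.8, 293.0, 138.2]
ee_rot: [179.9, -0.2, 148.4]
force: [-4.3, -0.7, 8.6]
gripper_width: 0.4
time_s: 9.35
ee_pos: [517.8, 293.0, 138.2]
ee_rot: [179.8, -0.2, 148.3]
force: [-5.2, -1.5, 9.9]
gripper_width: 0.6
```

Button bottomed (stiff stop at TCP z 138.2). I'll release it, rise, and go to look at the right-hand side.

```bash
python3 -m jog '0 0 -0.05 0 0 0;0 0 -0.13 0 0 0;0 0 -0.21 0 0 0;0 0 -0.29 0 0 0;0 0 -0.37 0 0 0;0 0 -0.42 0 0 0;0 0 -0.42 0 0 0' 0.4
python3 - <<'E'
from h import *
print(rel([490,-200,360]),-(180-148.4)/90)
E
```

```text
time_s: 9.93
ee_pos: [520.2, 292.3, 356.4]
ee_rot: [179.1, 0.2, 148.3]
force: [0.3, -0.9, 1.6]
gripper_width: 44.4
[-0.46635168 -0.86917125 -0.01938089] -0.35111111111111104
```

```bash
python3 -m jog '-0.466 -0.869 -0.01 0 0 -0.351;-0.466 -0.869 -0.01 0 0 -0.351;-0.466 -0.869 -0.01 0 0 -0.351;-0.466 -0.869 -0.01 0 0 -0.351;-0.466 -0.869 -0.01 0 0 -0.351;-0.466 -0.869 -0.01 0 0 -0.351;-0.466 -0.869 -0.01 0 0 -0.351;-0.466 -0.869 -0.01 0 0 -0.351;-0.466 -0.869 -0.01 0 0 -0.351;-0.466 -0.869 -0.01 0 0 -0.351;-0.466 -0.869 -0.01 0 0 -0.351;-0.466 -0.869 -0.01 0 0 -0.351;-0.466 -0.869 -0.01 0 0 -0.351;-0.466 -0.869 -0.01 0 0 -0.351;-0.466 -0.869 -0.01 0 0 -0.351;-0.466 -0.869 -0.01 0 0 -0.351'
python3 - <<'E'
from h import *
c=cal("wrist"); im=snap("wrist","pics/g.png").copy()
Z=dict(tamper_mid=45,cup_mouth=60,plate_top=46,rest_top=6,egg_timer=0,mug=0)
for q,z in Z.items():
    for d in tip_of(q,"wrist")[:5]: 
        if d["confidence"]>.2: print(q,round(d["confidence"],2),np.round(d["location"],1),np.round(ray(c,d["location"],z),1)[:2])
np.savez("g.npz",K=c[0],r=c[1],t=c[2])
E
```

```text
time_s: 11.27
ee_pos: [489.9, -198.7, 355.4]
ee_rot: [179.3, 0.7, 179.9]
force: [-0.9, -0.1, -0.3]
gripper_width: 63.7
tamper_mid 0.97 [311.3 247.5] [ 614.5 -145.1]
tamper_mid 0.79 [233.3 281.8] [ 678.9 -279.5]
tamper_mid 0.71 [252.6 229.1] [ 580.9 -243. ]
tamper_mid 0.58 [166.2 227.8] [ 577.9 -384.6]
cup_mouth 0.73 [ 92.7 152. ] [ 453.4 -472.4]
plate_top 0.71 [188.4 154.2] [ 458.5 -336.9]
rest_top 0.72 [373.8 169.6] [489.4 -38.7]
rest_top 0.58 [171.4 279.5] [ 696.2 -402.4]
egg_timer 0.78 [ 93.  151.1] [ 458.1 -508.3]
mug 0.61 [169.8 278.2] [ 696.9 -407.6]
```

View pics/g.png

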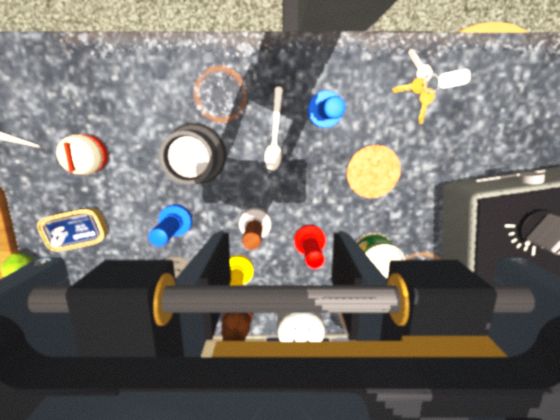

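The picture shows the brown tamper's disc at (254,222) with its handle at (252,240), the cup at (190,155) and the cork at (374,171).

```bash
cat > seg.py <<'E'
from h import *
def blob(im,c,mask,guess,z,rad):
    """centroid of mask pixels near guess, cast to plane z; also enclosing circle in that plane"""
    v,u=np.nonzero(mask); p=np.array([ray(c,(a,b),z)[:2] for a,b in zip(u,v)])
    k=np.hypot(*(p-guess[:2]).T)<rad; p=p[k]; (cx,cy),r=cv2.minEnclosingCircle(p.astype(np.float32)) if len(p)>2 else ((0,0),0)
    return np.round(p.mean(0),1),"circ",np.round((cx,cy,r),1),len(p)
def masks(im):
    hsv=cv2.cvtColor(im[:,:,::-1].copy(),cv2.COLOR_BGR2HSV).astype(int); h,s,v=hsv[...,0],hsv[...,1],hsv[...,2]
    return dict(cork=(h>5)&(h<22)&(s>90)&(v>150),brown=(h<14)&(s>110)&(v>25)&(v<160),bright=(s<50)&(v>165))
E
python3 - <<'E'
from seg import *
d=np.load("g.npz"); c=(d["K"],d["r"],d["t"]); im=cv2.imread("pics/g.png")[:,:,::-1]
m=masks(im)
print("cork",blob(im,c,m["cork"],(489,-39),6,60))
print("handle top",blob(im,c,m["brown"],(588,-240),90,40))
print("disc",blob(im,c,m["bright"],(580,-240),14,45))
print("plate",blob(im,c,m["bright"],(460,-337),46,40))
E
```

```text
cork (array([489.4, -47.9]), 'circ', array([493.2, -39.3,  46.4]), 172)
handle top (array([ 562. , -237.3]), 'circ', array([ 566. , -237.6,   15.4]), 176)
disc (array([ 577.7, -239.5]), 'circ', array([ 579.9, -240. ,   45. ]), 733)
plate (array([ 458.2, -337.8]), 'circ', array([ 461.6, -341.1,   38.7]), 1571)
```

```bash
python3 -m jog '-0.17 0.08 0.29 0 0 0;-0.17 0.08 0.29 0 0 0;-0.17 0.08 0.29 0 0 0;-0.17 0.08 0.29 0 0 0;-0.17 0.08 0.29 0 0 0;-0.17 0.08 0.29 0 0 0;-0.17 0.08 0.29 0 0 0'
python3 - <<'E'
from seg import *
s=state();print(np.round(s["ee_pos"],1),np.round(s["ee_rot"],2),np.round(s["qpos"],1))
c=cal("wrist"); im=snap("wrist","pics/h.png").copy()
np.savez("h.npz",K=c[0],r=c[1],t=c[2])
for q,z in dict(tamper_mid=45,plate_top=46).items():
    for d in tip_of(q,"wrist")[:4]: print(q,round(d["confidence"],2),np.round(d["location"],1),np.round(ray(c,d["location"],z),1)[:2])
m=masks(im)
print("handle top",blob(im,c,m["brown"],(578,-240),90,40))
print("disc",blob(im,c,m["bright"],(578,-240),14,40))
E
```

```text
time_s: 12.2
ee_pos: [577.0, -157.7, 212.7]
ee_rot: [179.4, 0.7, 180.0]
force: [0.3, 0.5, -0.1]
gripper_width: 63.7
[ 577.  -157.7  212.7] [179.37   0.68 179.97] [ -16.8   21.    89.     0.9   69.5 -107.1]
tamper_mid 0.98 [316.3   3.9] [ 393.6 -124.3]
tamper_mid 0.94 [205.4 201.1] [ 581.  -240.1]
tamper_mid 0.92 [ 74.6 199.8] [ 579.1 -383. ]
tamper_mid 0.81 [177.4 276.8] [ 674.6 -280.5]
plate_top 0.63 [93.1 84.9] [ 462.6 -340.5]
handle top (array([ 576. , -235.3]), 'circ', array([ 576. , -234.8,   22.5]), 1059)
disc (array([ 575.5, -237.6]), 'circ', array([ 571.3, -244. ,   38.3]), 807)
```

View pics/h.png

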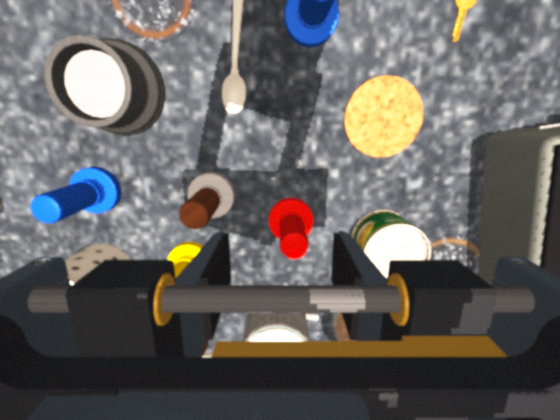

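```bash
python3 - <<'E'
from seg import *
d=np.load("h.npz"); c=(d["K"],d["r"],d["t"])
print("disc",ray(c,(211,196),14),"cork",ray(c,(384,116),6),"handle top",ray(c,(193.5,213),90))
im=cv2.imread("pics/h.png")
# overlays of models
def circ(p,r,col):
    t=np.linspace(0,2*np.pi,60); q=proj(c,np.c_[p[0]+r*np.cos(t),p[1]+r*np.sin(t),np.full(60,p[2])])
    cv2.polylines(big,[np.int32((q-[40,30])*3)],True,col,1)
big=cv2.resize(im[30:240,40:300],None,fx=3,fy=3,interpolation=cv2.INTER_CUBIC)
for x,y in [(579,-238)]:
    circ((x,y,14),28,(0,255,0)); circ((x,y,90),15,(0,255,255))
circ((462.5,-340.5,60),40,(0,255,0)); circ((462.5,-340.5,60),33,(0,0,255)); circ((462.5,-340.5,46),30.5,(255,255,0)); circ((462.5,-340.5,0),50,(0,255,255))
cv2.imwrite("pics/i.png",big); print(big.shape,rel([579,-238,213]))
E
```

```text
disc [ 583.16623483 -240.73710504   14.        ] cork [491.39127636 -38.46903181   6.        ] handle top [ 580.47934312 -240.90303712   90.        ]
(630, 780, 3) [-0.00400682 -0.15930218  0.00140399]
```

View pics/i.png

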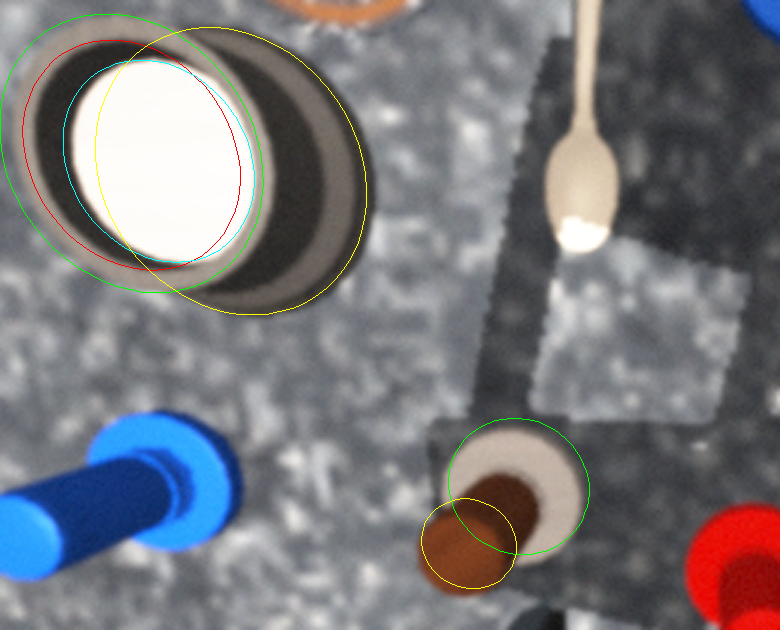

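```bash
cat >> h.py <<'E'
def relp(target,yaw):
    Rc=R.from_euler('xyz',state()["ee_rot"],degrees=True); Rd=R.from_euler('xyz',[180,0,yaw],degrees=True)
    return np.round(np.r_[rel(target),(Rc.inv()*Rd).as_rotvec()/(np.pi/2)],4)
E
python3 -c "
from h import *
print(relp([582,-240,160],180),relp([582,-240,63],180))"
```

```text
[-0.0084 -0.1644  0.1074  0.0065  0.0099 -0.0011] [-0.0054 -0.1663  0.3014  0.0065  0.0099 -0.0011]
```

```bash
python3 -m jog '-0.0084 -0.1644 0.1074 0.0065 0.01 0;-0.0084 -0.1644 0.1074 0.0065 0.01 0;-0.0084 -0.1644 0.1074 0.0065 0.01 0;-0.0084 -0.1644 0.1074 0.0065 0.01 0;-0.0084 -0.1644 0.1074 0.0065 0.01 0'
python3 - <<'E'
from seg import *
s=state();print(np.round(s["ee_pos"],1),np.round(s["ee_rot"],2))
c=cal("wrist"); im=snap("wrist","pics/j.png")
np.savez("j.npz",K=c[0],r=c[1],t=c[2])
for d in tip_of("tamper_mid","wrist")[:4]: print(round(d["confidence"],2),np.round(d["location"],1),np.round(ray(c,d["location"],45),1)[:2])
m=masks(im); print("handle top",blob(im,c,m["brown"],(582,-240),90,40)); print(relp([582,-240,63],180))
cv2.imwrite("pics/j2.png",cv2.resize(im[130:300,190:370,::-1],None,fx=3,fy=3))
E
```

```text
time_s: 12.77
ee_pos: [581.8, -240.7, 161.0]
ee_rot: [180.0, 0.1, 179.8]
force: [-0.2, 0.6, 0.0]
gripper_width: 64.0
[ 581.8 -240.7  161. ] [1.7999e+02 5.0000e-02 1.7977e+02]
0.97 [247.8 301.4] [ 677.  -276.1]
0.74 [279.3 211.4] [ 580.6 -243.2]
handle top (array([ 576. , -241.6]), 'circ', array([ 575.5, -241.9,   20.7]), 1391)
[ 0.0013 -0.0007  0.1977 -0.0003  0.0015 -0.0012]
```

View pics/j2.png

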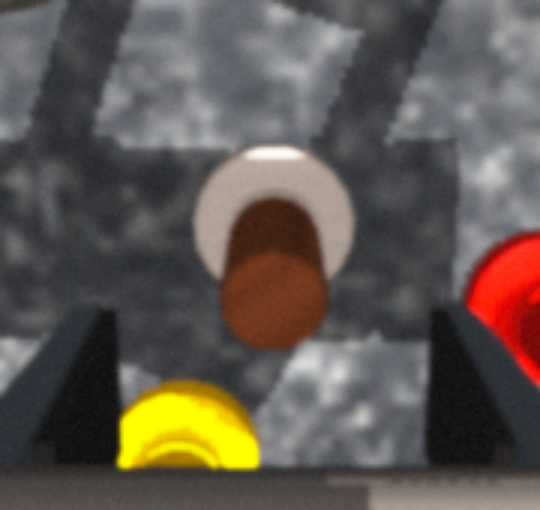

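Tamper is centred between the fingers (handle column 274, fingers 115 to 428 in the crop). Descending and gripping.

```bash
python3 -m jog '0.001 -0.001 0.08 0 0 0;0.001 -0.001 0.15 0 0 0;0.001 -0.001 0.198 0 0 0;0.001 -0.001 0.198 0 0 0;0.001 -0.001 0.198 0 0 0' && python3 -m jog '0 0 0 0 0 0;0 0 0 0 0 0;0 0 0 0 0 0;0 0 0 0 0 0;0 0 0 0 0 0;0 0 0 0 0 0;0 0 0 0 0 0;0 0 0 0 0 0;0 0 0 0 0 0' -1 40
python3 - <<'E'
from h import *
d=np.load("j.npz"); c=(d["K"],d["r"],d["t"]); print("disc",ray(c,(281.5,205),14),"top",ray(c,(281.5,230),90)); print(relp([582,-240,150],180))
E
```

```text
time_s: 13.28
ee_pos: [582.3, -239.2, 63.4]
ee_rot: [-180.0, 0.1, 180.0]
force: [0.4, -0.3, 0.3]
gripper_width: 64.0
time_s: 14.03
ee_pos: [582.7, -239.6, 64.1]
ee_rot: [-179.9, 0.2, 180.0]
force: [-0.9, -1.7, 4.9]
gripper_width: 29.4
disc [ 582.98907993 -241.09753793   14.        ] top [ 582.46197746 -241.13571868   90.        ]
[ 0.0009 -0.0009 -0.1718 -0.0006  0.002  -0.0005]
```

```bash
python3 -m jog '0 0 -0.06 0 0 0;0 0 -0.13 0 0 0;0 0 -0.20 0 0 0;0 0 -0.22 0 0 0;0 0 -0.22 0 0 0' && python3 -c "
from h import *
print(relp([535,-338,174],180))"
```

```text
time_s: 14.45
ee_pos: [583.7, -239.9, 176.7]
ee_rot: [-179.8, 0.5, 180.0]
force: [-0.2, -0.2, -2.4]
gripper_width: 29.5
[ 0.0974 -0.1962  0.0052 -0.0018  0.0054 -0.0005]
```

```bash
python3 -m jog '0.097 -0.196 0.005 0 0.004 0;0.097 -0.196 0.005 0 0.004 0;0.097 -0.196 0.005 0 0.004 0;0.097 -0.196 0.005 0 0.004 0;0.097 -0.196 0.005 0 0.004 0;0.097 -0.196 0.005 0 0.004 0'
python3 - <<'E'
from seg import *
s=state();print(np.round(s["ee_pos"],1),np.round(s["ee_rot"],2))
c=cal("wrist"); im=snap("wrist","pics/k.png")
np.savez("k.npz",K=c[0],r=c[1],t=c[2])
for q,z in dict(plate_top=46,cup_mouth=60).items():
    for d in tip_of(q,"wrist")[:3]: print(q,round(d["confidence"],2),np.round(d["location"],1),np.round(ray(c,d["location"],z),1)[:2])
big=cv2.resize(im[20:320,100:460,::-1],None,fx=2,fy=2,interpolation=cv2.INTER_CUBIC)
def circ(p,r,col):
    t=np.linspace(0,2*np.pi,60); q=proj(c,np.c_[p[0]+r*np.cos(t),p[1]+r*np.sin(t),np.full(60,p[2])])
    cv2.polylines(big,[np.int32((q-[100,20])*2)],True,col,1)
x,y=463,-339
circ((x,y,60),40,(0,255,0)); circ((x,y,60),33,(0,0,255)); circ((x,y,46),30.5,(255,255,0)); circ((x,y,0),50,(0,255,255))
tz=s["ee_pos"][2]-64.1
circ((s["ee_pos"][0],s["ee_pos"][1],tz),28,(0,255,0)); circ((s["ee_pos"][0],s["ee_pos"][1],tz+90),15,(0,255,255))
cv2.imwrite("pics/k2.png",big)
E
```

```text
time_s: 14.95
ee_pos: [534.4, -336.8, 171.8]
ee_rot: [180.0, -0.1, 179.9]
force: [-0.1, -0.0, -3.0]
gripper_width: 29.6
[ 534.4 -336.8  171.8] [ 1.7999e+02 -6.0000e-02  1.7993e+02]
plate_top 0.94 [279.8 132.9] [ 462.4 -338.7]
cup_mouth 0.6 [278.9 132.4] [ 461.5 -339.4]
```

View pics/k2.png

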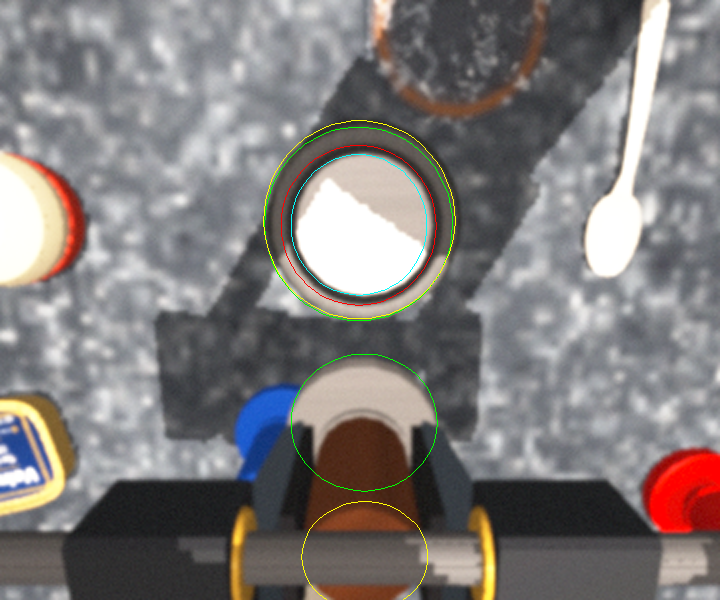

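```bash
python3 -c "
from h import *
print(relp([463,-337.5,155],180))"
```

```text
[ 0.1449 -0.0017  0.0363 -0.0011  0.0006  0.0005]
```

```bash
python3 -m jog '0.05 -0.001 0 0 0 0;0.10 -0.001 0.01 0 0 0;0.145 -0.002 0.03 0 0 0;0.145 -0.002 0.036 0 0 0;0.145 -0.002 0.036 0 0 0;0.145 -0.002 0.036 0 0 0;0.145 -0.002 0.036 0 0 0' && python3 -c "
from h import *
print(relp([463,-337.5,116],180))"
```

```text
time_s: 15.68
ee_pos: [464.4, -337.6, 155.7]
ee_rot: [-179.9, 0.2, -179.9]
force: [0.0, 0.1, -2.3]
gripper_width: 29.4
[ 0.003   0.0004  0.0793 -0.0017  0.0017  0.0011]
```

```bash
python3 -m jog '0.003 0 0.03 0 0.002 0;0.003 0 0.05 0 0.002 0;0.003 0 0.065 0 0.002 0;0.003 0 0.08 0 0.002 0;0.003 0 0.08 0 0.002 0;0.003 0 0.08 0 0.002 0' && python3 -m jog '0 0 0.008 0 0 0;0 0 0.014 0 0 0;0 0 0.02 0 0 0;0 0 0.02 0 0 0'
python3 - <<'E'
from seg import *
c=cal("wrist"); im=snap("wrist","pics/l.png")
cv2.imwrite("pics/l2.png",cv2.resize(im[80:300,180:390,::-1],None,fx=2.5,fy=2.5,interpolation=cv2.INTER_CUBIC))
E
```

```text
time_s: 16.18
ee_pos: [463.0, -337.6, 115.2]
ee_rot: [-179.9, -0.1, -179.9]
force: [0.6, -0.3, -2.0]
gripper_width: 29.4
time_s: 16.52
ee_pos: [463.6, -338.1, 105.7]
ee_rot: [-179.8, 0.0, -179.9]
force: [-0.2, -0.2, 5.0]
gripper_width: 29.3
```

View pics/l2.png

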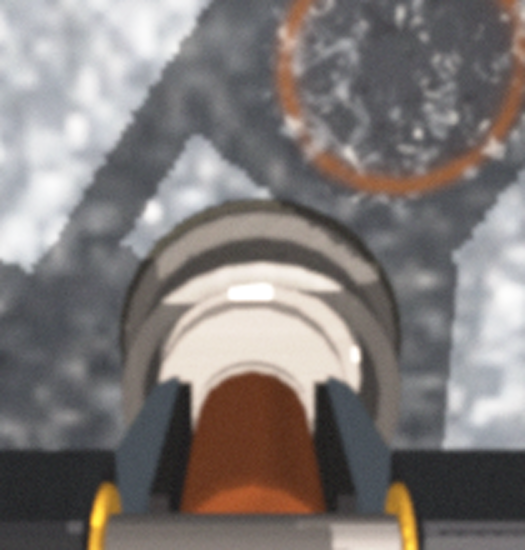

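Disc sits centred in the cup (disc columns 158–362, rim 122–400) and is pressing on the spring. Continue to the bottom.

```bash
python3 -m jog '0 0 0.004 0 0 0;0 0 0.007 0 0 0;0 0 0.010 0 0 0;0 0 0.010 0 0 0' && python3 -m jog '0 0 0.004 0 0 0;0 0 0.004 0 0 0;0 0 0.004 0 0 0'
```

```text
time_s: 16.9
ee_pos: [463.6, -338.1, 101.5]
ee_rot: [-179.8, 0.0, -179.9]
force: [-0.6, 0.7, 7.4]
gripper_width: 29.3
time_s: 17.15
ee_pos: [463.6, -338.1, 100.5]
ee_rot: [-179.8, 0.1, -179.9]
force: [-1.4, 1.7, 7.4]
gripper_width: 29.5
```

```bash
python3 -m jog '0 0 0.004 0 0 0;0 0 0.005 0 0 0;0 0 0.005 0 0 0'; python3 -m jog '0 0 0.005 0 0 0;0 0 0.005 0 0 0;0 0 0.005 0 0 0'
```

```text
time_s: 17.4
ee_pos: [463.6, -338.2, 99.9]
ee_rot: [-179.8, 0.1, -179.9]
force: [-2.5, 1.0, 13.9]
gripper_width: 29.2
time_s: 17.65
ee_pos: [463.6, -338.2, 99.9]
ee_rot: [-179.7, 0.2, -179.9]
force: [-4.0, 2.2, 17.3]
gripper_width: 29.4
```

```bash
python3 -m jog '0 0 0 0 0 0;0 0 0 0 0 0;0 0 0 0 0 0;0 0 0 0 0 0;0 0 0 0 0 0;0 0 0 0 0 0;0 0 0 0 0 0;0 0 0 0 0 0' && python3 -m jog '0 0 -0.02 0 0 0;0 0 -0.05 0 0 0;0 0 -0.08 0 0 0;0 0 -0.12 0 0 0;0 0 -0.15 0 0 0;0 0 -0.15 0 0 0' && python3 -c "
from h import *
print(relp([565,-40,170],180))"
```

```text
time_s: 18.32
ee_pos: [463.6, -338.1, 100.8]
ee_rot: [-179.7, 0.2, -179.9]
force: [-1.9, 1.1, 8.3]
gripper_width: 29.6
time_s: 18.82
ee_pos: [464.5, -338.6, 178.8]
ee_rot: [-179.5, 0.4, -179.9]
force: [0.4, 0.2, -1.6]
gripper_width: 29.3
[-0.2017  0.5971  0.0141 -0.0052  0.0048  0.0009]
```

```bash
python3 -c "
from h import *
print(relp([491,-38.5,140],180))"
```

```text
[-0.0533  0.6008  0.073  -0.0052  0.0048  0.0009]
```

```bash
python3 -m jog '-0.005 0.06 0.01 0 0 0;-0.011 0.12 0.02 0 0 0;-0.016 0.18 0.03 0 0 0;-0.021 0.24 0.04 -0.002 0.002 0;-0.027 0.30 0.05 -0.003 0.003 0;-0.032 0.36 0.05 -0.004 0.004 0;-0.037 0.42 0.05 -0.005 0.005 0;-0.043 0.48 0.06 -0.005 0.005 0;-0.048 0.54 0.06 -0.005 0.005 0;-0.053 0.60 0.073 -0.005 0.005 0;-0.053 0.60 0.073 -0.005 0.005 0;-0.053 0.60 0.073 -0.005 0.005 0;-0.053 0.60 0.073 -0.005 0.005 0'
python3 - <<'E'
from seg import *
c=cal("wrist"); im=snap("wrist","pics/m.png"); s=state(); print(s["ee_rot"])
big=cv2.resize(im[60:340,120:440,::-1],None,fx=2,fy=2,interpolation=cv2.INTER_CUBIC)
def circ(p,r,col):
    t=np.linspace(0,2*np.pi,60); q=proj(c,np.c_[p[0]+r*np.cos(t),p[1]+r*np.sin(t),np.full(60,p[2])])
    cv2.polylines(big,[np.int32((q-[120,60])*2)],True,col,1)
circ((491,-38.5,6),45,(0,255,0)); cv2.imwrite("pics/m2.png",big)
print(relp([491,-38.5,72.5],180))
E
```

```text
time_s: 19.9
ee_pos: [490.4, -39.1, 139.3]
ee_rot: [-180.0, -0.1, -179.9]
force: [0.5, -0.6, -1.9]
gripper_width: 29.4
[-1.79956231e+02 -6.70467910e-02 -1.79942310e+02]
[-0.001   0.0023  0.134  -0.0005 -0.0007  0.0006]
```

The viewer's 12 pictures are used up, so from here I go by numbers. The cork was measured three times within about 6 mm.

```bash
python3 -m jog '0 0.002 0.04 0 0 0;0 0.002 0.08 0 0 0;0 0.002 0.115 0 0 0;0 0.002 0.132 0 0 0;0 0.002 0.132 0 0 0' && python3 -m jog '0 0 0.004 0 0 0;0 0 0.004 0 0 0' &&  python3 -m jog '0 0 0.004 0 0 0;0 0 0.004 0 0 0'
```

```text
time_s: 20.37
ee_pos: [489.1, -39.6, 71.8]
ee_rot: [-180.0, -0.3, 180.0]
force: [-0.6, 0.0, -1.8]
gripper_width: 29.5
time_s: 20.53
ee_pos: [489.8, -40.2, 70.5]
ee_rot: [-180.0, -0.2, 179.9]
force: [-1.1, 0.6, -1.8]
gripper_width: 29.4
time_s: 20.7
ee_pos: [490.2, -40.3, 70.1]
ee_rot: [-180.0, -0.1, 179.9]
force: [-1.5, 1.3, 6.1]
gripper_width: 29.6
```

```bash
python3 -m jog '0 0 0 0 0 0;0 0 0 0 0 0;0 0 0 0 0 0;0 0 0 0 0 0;0 0 0 0 0 0;0 0 0 0 0 0;0 0 0 0 0 0' 0.4 && python3 -m jog '0 0 -0.06 0 0 0;0 0 -0.13 0 0 0;0 0 -0.20 0 0 0;0 0 -0.28 0 0 0;0 0 -0.36 0 0 0;0 0 -0.44 0 0 0;0 0 -0.5 0 0 0;0 0 -0.5 0 0 0;0 0 -0.5 0 0 0'
python3 - <<'E'
from seg import *
for n in ("wrist","top","scene"):
    c=cal(n); im=snap(n,f"pics/z_{n}.png")
    for q,z in dict(tamper_mid=51,rest_top=6,plate_top=46,dial_grip=134,dose_button_top=122).items():
        for d in tip_of(q,n)[:5]:
            if d["confidence"]>.3: print(n,q,round(d["confidence"],2),np.round(d["location"],1),np.round(ray(c,d["location"],z),1)[:2])
    m=masks(im)
    try:
        print(n,"handle",blob(im,c,m["brown"],(490,-40),96,35)); print(n,"cork",blob(im,c,m["cork"],(490,-40),6,55))
    except Exception as e: print(e)
E
```

```text
time_s: 21.28
ee_pos: [490.2, -40.3, 70.0]
ee_rot: [-180.0, -0.1, 179.9]
force: [-0.1, 0.0, -0.7]
gripper_width: 63.8
time_s: 22.03
ee_pos: [491.5, -40.2, 321.7]
ee_rot: [-179.9, 0.1, 179.9]
force: [0.1, 0.0, -0.6]
gripper_width: 63.8
wrist tamper_mid 0.85 [ 58.8 235.1] [ 574.1 -379.2]
wrist tamper_mid 0.79 [280.4 180.2] [490.2 -42.4]
wrist tamper_mid 0.62 [221.5 110.7] [ 395.6 -121.3]
wrist tamper_mid 0.52 [213.7 256.2] [ 609.3 -146.1]
wrist rest_top 0.94 [281.1 175. ] [490.4 -41.5]
wrist plate_top 0.55 [ 69.9 158.1] [ 458.9 -342. ]
wrist dial_grip 0.69 [458.8 246.5] [557.2 176.8]
wrist dose_button_top 0.97 [556.3 214.7] [520.2 296.9]
wrist handle (array([484.8, -41.6]), 'circ', array([489.9, -39.5,  34.1]), 343)
wrist cork (array([501.8, -38.6]), 'circ', array([492.9, -39.4,  45.9]), 1397)
top tamper_mid 0.72 [377.2 181.5] [ 572.7 -378.8]
top tamper_mid 0.63 [331.7 155.6] [ 682.6 -271.8]
top plate_top 0.7 [376.5 217.8] [ 468.2 -346.1]
top dial_grip 0.78 [187.6 219.4] [553.4 166.4]
top dose_button_top 0.64 [330.7 244.4] [ 403.9 -187.3]
top handle (array([nan, nan]), 'circ', array([0, 0, 0]), 0)
top cork (array([nan, nan]), 'circ', array([0, 0, 0]), 0)
scene tamper_mid 0.81 [358.6 246.2] [ 577.3 -381.6]
scene tamper_mid 0.73 [251.  229.3] [ 394.3 -121.1]
scene tamper_mid 0.72 [314.5 217. ] [ 589.9 -183. ]
scene tamper_mid 0.67 [352.5 221.5] [ 662.2 -274.7]
scene tamper_mid 0.65 [260.7 211.2] [481.9 -51.8]
scene rest_top 0.62 [260.8 221.3] [490.4 -40.3]
scene plate_top 0.43 [319.1 254. ] [ 469.1 -336.1]
scene dial_grip 0.69 [237.6 156.3] [563.1 186.8]
scene dose_button_top 0.49 [208.5 150.7] [525.2 314.7]
scene handle (array([482.6, -49.6]), 'circ', array([485. , -50. ,  20.9]), 39)
scene cork (array([486.3, -67.6]), 'circ', array([490.4, -65.3,  31.8]), 40)seg.py:6: RuntimeWarning: Mean of empty slice.
  return np.round(p.mean(0),1),"circ",np.round((cx,cy,r),1),len(p)
  ret = um.true_divide(
```

```bash
python3 -c "
from workcell import *
print(job_done(), state()['force'])"
```

```text
the job is handed in; nothing more can be done
the job is handed in; nothing more can be done
```

The whole job is done and handed in at about 22 s of the 72 s allowed, with no verdict reported.

- **Dial:** I turned it from click 3 to click 7. After I let go, the wrist picture showed the bar on the click-7 line, with three ticks beyond the pointer. I did not measure it closely again after that.
- **Dose button:** I pressed it to a hard stop (tool at z 138.2, about 10 N) and let it go. That it came back up is inferred, not measured.
- **Tamper:** I took the brown-handled one and pressed it centred into the cup. It stopped hard at tool z 99.9 with about 20 N. While I held it, the press relaxed to about 0.9 mm above that, still roughly 9 mm of plate travel, and it was held for more than half a second in all.
- **Cork rest:** I set it down with about 8 N and released it. The wrist camera puts the tamper at (490, −42) and the cork centre at (493, −39), about 4 mm off against the 20 mm allowed.

**Checks that failed or disagreed:**
- The top camera found neither the tamper nor the cork in its last picture.
- The scene camera, which is coarser, put the tamper about 14 mm from the cork centre. The wrist reading and the arm's own set-down position, (490, −40), both disagree with that.
- The 12-picture limit ran out before the set-down, so the placing was checked by numbers only.
- I did not separately check the bystanders' final positions. I saw no unexpected forces during the moves.

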